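# Load the buffer cartridge through the dust flap of the conditioning unit

## Task

Load the buffer cartridge upright into the port on top of the humidity conditioning unit, through its spring flap, and push its top down with about 18 N against the sprung contact button at the foot of the shaft, so that it registers; then withdraw and let the flap shut above it. The button cannot be seen: feel for it and do not press much harder. Leave the other things on the bench alone.

Things in the scene. Friction and masses are not known exactly. Their poses are not given: they have to be found in the camera images.
- cartridge: the buffer cartridge: a flat upright aluminium block with dark vent slots, 26 mm thick (its x), 60 mm wide (its y), 80 mm tall (its z), about 0.24 kg, the same after a half turn. Stands free on the bench. Origin: centre of its underside; z up.
- cartridge_top (a point): centre of the cartridge's flat top face, 80 mm above its underside.
- unit: the conditioning unit: a white steel box fixed to the bench, 220 x 220 mm and 150 mm tall over the port's rim, with round gauges on its front and back, the loading port in the middle of its flat deck. Origin: centre of its underside on the bench; z up.
- port (a point): centre of the loading port, level with the top of its rim, 150 mm above the bench, 4 mm above the deck; axes as the unit's. The rim is 56 x 90 mm outside and slopes in over its upper 7 mm to an upright shaft 30 (x) by 64 mm (y). The cartridge goes in upright, thickness along x, with 2 mm play each side. Closed fingers fit too, to push on its top; if they close along y they have most room.
- cradle_top (a point): point on the shaft's axis 53 mm below the rim: here an empty cradle waits for the cartridge's underside; 27 mm of the cartridge then stands above the rim and it can be let go. The cradle goes straight down with a steady drag of about 4 N, more than the cartridge's weight, and stays where it is left.
- stop_zone (a point): point on the shaft's axis 124.5 mm below the rim. Within 5.5 mm of it, above or below (not to be seen: feel for it), the cartridge's underside meets the sprung contact button at the foot of the shaft. Let go, the cartridge stays resting on the button, its top then 39 to 50 mm below the rim.
- flap (a joint): swing, rad, of the thin steel flap that shuts the shaft 8 mm below the rim: 0 shut (level), about 1.55 hanging. Hinged on the port's +x side, it swings down and its free edge then hangs 37 mm below the rim, so it can shut only above a cartridge whose top is lower than that. A light spring (0.007 Nm shut, 0.026 Nm open, so up to about 4 N when first pushed near the hinge) shuts it when nothing holds it.
- plunger (a joint): how far the sprung contact button is pressed in, m: 0 out, 0.009 at its end. It registers at 3 mm. Stiffness 3 N/mm from about 1.5 N, and it springs back. A finger push on the cartridge feels about 2 N while the cradle slides, then rises over the button: 13 N registers it, 18 N is right; the unit is harmed if the cartridge bears on it with over 25 N, its weight included.
- jar: closed glass jar, 60 mm across, 85 mm tall. To be left alone. Origin: centre of its underside.
- weight: turned steel paper weight with a small knob, 52 mm across, 50 mm tall. To be left alone. Origin: centre of its underside.
- brush: brush lying flat, 170 mm long. To be left alone. Origin: on its length, underneath.
- spatula: spatula lying flat, 180 mm long. To be left alone. Origin: on its length, underneath.
- dish: small white bowl, 80 mm across, 35 mm tall. To be left alone. Origin: centre of its underside.
- loupe: black eye loupe, 42 mm across, 36 mm tall. To be left alone. Origin: centre of its underside.

How it is judged:
On the way, in this order (a step that is already met when the one before it is completed fails the run):
1. the cartridge stands upright in the port, its foot at least 40 mm below the rim and the flap held open by it (x of cartridge in the frame of port between -0.006 and 0.006 m and y of cartridge in the frame of port between -0.008 and 0.008 m and angle between cartridge's own z axis and vertical below 0.12 rad and z of cartridge in the frame of port below -0.04 m and value of joint flap above 0.9 rad), for 0.1 s.
2. the cartridge is pushed down until it has pressed the contact button in by 3 mm (value of joint plunger above 0.003 m), for 0.05 s.
At the end, for the whole second after the job is handed in: The cartridge stands upright (within 0.12 rad) in the port's shaft, at rest on the pressed-and-released contact button, its top more than 37 mm below the rim, and the flap shut above it (below 0.1 rad) (x of cartridge in the frame of port between -0.006 and 0.006 m and y of cartridge in the frame of port between -0.008 and 0.008 m and angle between cartridge's own z axis and vertical below 0.12 rad and z of cartridge_top in the frame of port below -0.037 m and value of joint flap below 0.1 rad and velocity of joint flap below 0.1 rad/s and linear speed of cartridge below 0.01 m/s); the robot touches nothing.
It fails at once if the cartridge is pressed on the unit with more than 25 N (contact force between cartridge and unit above 25 N).
It fails at once if the robot presses on the unit with more than 25 N (contact force between any of the fingers, the arm and unit above 25 N).
It fails at once if another thing on the bench is moved by more than 30 mm (distance of any of jar, weight, brush, spatula, dish, loupe from where it was at the start of the episode above 0.03 m).
It also fails if it takes over 58 s, if anything falls off the work surface, if the arm or the gripper's body presses on something with over 40 N, if the wrist force passes 120 N, or if a joint passes its speed limit or range.

## Robot

A 6-joint arm with a two-finger parallel gripper is mounted at the origin on the work surface. World frame = base frame: x ahead of the robot, y to its left, z up, the work surface at z = 0. Lengths are in m, angles in rad, forces in N, time in s.
With the tool pointing down it reaches from about 0.3 to 0.775 m from the base axis. Payload 14.6 kg.
Tool frame: the origin (TCP) lies at the very end of the fingers, on their centre line; the grasp point (between the pads) lies 19 mm behind it; x points along the fingers, y is the direction in which the jaws open and shut, and the axes are right-handed (so a half turn about x gives the same grasp; the last joint's range is limited). The gripper opens to 94 mm and grips with 3 to 60 N. Pads are 16 mm wide; open, the fingers measure 119 mm over their backs; the gripper's body (75 mm by 177 mm) begins 78 mm behind the grasp point.
Start: joints at [-1.179, 0.3, 1.521, -0, 1.321, -0.067], TCP at [0.244, -0.493, 0.205] pointing down, gripper open.
Joint ranges: [-3.03, 3.03], [-0.79, 2.21], [0.23, 2.52], [-1.04, 4.18], [0, 3.07], [-2.55, 2.55]. Speed limits (rad/s): [2.22, 2.22, 2.57, 3.14, 3.14, 3.14].

## Interface

Orientations are given as [roll, pitch, yaw] about the fixed x, y, z axes, in that order (R = Rz(yaw) Ry(pitch) Rx(roll)).
In Python, from station import ctrl, viewer, hand_in gives the robot as it stands. The module is installed in compiled form; this text tells all that it offers.
- The arm moves only by the tool play_rows, never from a script. Its argument "deltas" is a list that holds one entry, the list of rows, each a list of 7 numbers: the shift along the tool's x, y, z in mm, then the turn, a rotation vector about the tool's x, y, z in rad, then the finger opening in mm, from 0 to 94. In form: [[[dx, dy, dz, ax, ay, az, gripper], ...]]. A call has 1 to 10 rows; each row shifts and turns the commanded pose from where the row before left it, along the tool's axes as they then stand; what a row does not reach is not made up. A row lasts 1/10 s, in which the tool goes at most 50 mm and 8.59 degrees, less where a joint would pass 70% of its speed; a pose out of reach is approached as far as the arm can. A call with a gripper value outside its range is refused whole. The fingers move at their own pace and stop on an object; "grip_force" is the grip in N (left out, the last holds). Time passes only in rows, so rows that do not move let the fingers close. It gives the time, the measured TCP pose, the force and the opening at its end, in the units of the state.
- ctrl.get_obs(): the state, without advancing time (a new reading comes with each control period).
- viewer.camera(name): name is "scene" or "top"; returns a dict with "img" (384x512x3 uint8, red, green, blue), "fx", "fy", "cx", "cy" (pixels), "distortion" ([k1, k2, p1, p2, k3] as OpenCV has them; the pictures are not rectified), "rvec" (rotation vector, rad) and "tvec" (3), from world to camera coordinates, as OpenCV has them. Camera axes: x right, y down, z forward; pixel columns grow to the right and rows downward; lengths in m; the calibration is good to about 2 mm. A picture is of the moment at which its call begins. There is no depth.
- hand_in(): hands the job in, once; it reports no verdict.
The state is a dict: "time_s": time; "qpos": joint angles; "joint_vel": joint speeds; "tau": joint torques, N m; "ee_pos": TCP position; "eef_rot": TCP orientation; "force": force on the tool from outside, world axes, zero at the start; "moment": the same for the moment, N m; "grip_width": finger opening in m.
Only numpy, scipy, OpenCV 4.12 (cv2) and the standard library are available. Lean on these libraries where they do the work, as an engineer would, in place of code of your own. Each camera call takes 0.05 s, during which the arm holds its last target.

## Working session

There is one attempt and no reset: what is moved stays moved. The work goes in short steps, Python scripts to look and compute and a tool call to move; the robot and the scene stay as the last step left them, time stands still between calls to the robot, and variables do not carry over. Pictures are saved under pics/ and viewed, and the job is handed in when it is done.

Besides the shell and the picture viewer there is one more tool, called after ">>>" as name(argument=value, ...), one argument or row to a line, values as JSON. play_rows: Moves the arm, as the interface text tells. Its arguments: {"type":"object","properties":{"deltas":{"type":"array","items":{"type":"array","items":{"type":"array","items":{"type":"number"}}}},"grip_force":{"type":"number"}},"required":["deltas"]}

```bash
mkdir -p pics; cat > h.py <<'E'
import numpy as np, cv2
from station import ctrl, viewer, hand_in
def cam(n):
    c=viewer.camera(n); K=np.array([[c['fx'],0,c['cx']],[0,c['fy'],c['cy']],[0,0,1.]]); R=cv2.Rodrigues(np.array(c['rvec'],float))[0]; t=np.array(c['tvec'],float).ravel()
    return c['img'],K,np.array(c['distortion'],float),R,t
def ray(px,K,D,R,t,z):
    p=cv2.undistortPoints(np.array(px,float).reshape(-1,1,2),K,D).reshape(-1,2)
    d=np.c_[p,np.ones(len(p))]@R; o=-R.T@t
    return o+d*((z-o[2])/d[:,2])[:,None]
def proj(P,K,D,R,t):
    return cv2.projectPoints(np.array(P,float).reshape(-1,1,3),cv2.Rodrigues(R)[0],t,K,D)[0].reshape(-1,2)
E
python3 - <<'E'
from h import *
for n in ('scene','top'):
    i,K,D,R,t=cam(n); cv2.imwrite(f'pics/{n}0.png',cv2.resize(i[:,:,::-1],(768,576)))
    print(n,-R.T@t,K[0,0],R[2])
    np.savez(n+'0.npz',i=i,K=K,D=D,R=R,t=t)
print(ctrl.get_obs())
E
```

```text
scene [ 1.10657015 -0.29841205  0.9732626 ] 363.76508308952623 [-0.53750217  0.22261251 -0.81334807]
top [ 0.37144878 -0.05927543  1.42076971] 430.9404837808551 [ 0.12728827  0.0045357  -0.99185539]
{'time_s': 0.1, 'qpos': array([-1.17863737e+00,  3.00419568e-01,  1.52151440e+00, -3.72934404e-05,
        1.32071564e+00, -6.65918938e-02]), 'joint_vel': array([ 8.32502880e-05, -1.55080098e-03, -1.28427661e-03,  9.42425147e-04,
       -1.13134941e-04,  9.80846675e-04]), 'tau': array([ 1.07043561e-03, -5.32642722e+01, -3.53285050e+01,  7.09787384e-02,
        2.35055108e-02, -4.62749676e-05]), 'ee_pos': array([ 0.24345662, -0.49291566,  0.20494281]), 'eef_rot': array([-1.60322447,  1.56973876,  1.99712827]), 'force': array([ 0.34082608, -0.25182293, -0.15265195]), 'moment': array([-0.01201378,  0.04849781, -0.0088448 ]), 'grip_width': 0.09387697750038493}
```

View pics/scene0.png

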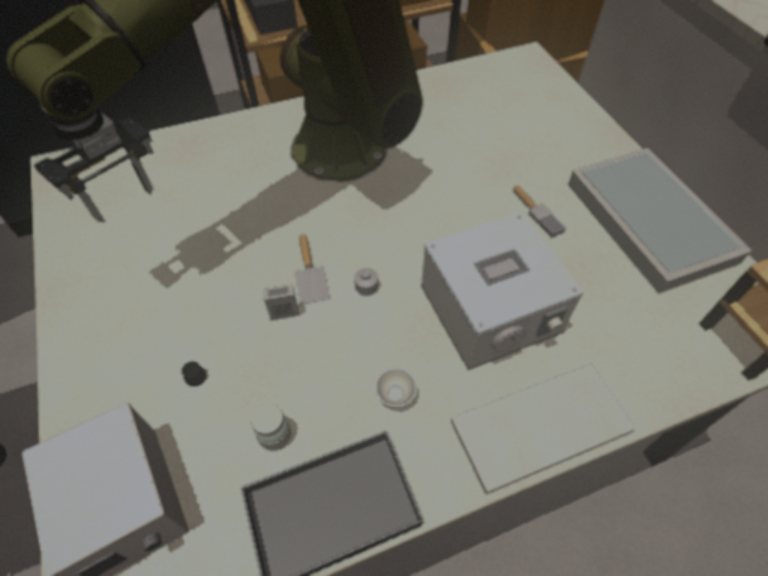

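View pics/top0.png

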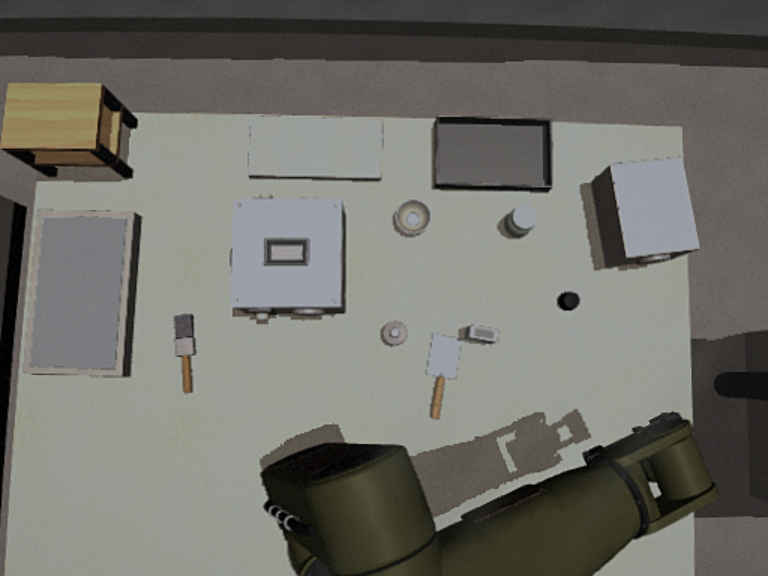

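```bash
python3 - <<'E'
from h import *
d=np.load('top0.npz');i=d['i'];a=(d['K'],d['D'],d['R'],d['t'])
c1=cv2.resize(i[200:260,260:350,::-1],None,fx=8,fy=8,interpolation=cv2.INTER_CUBIC)
c2=cv2.resize(i[125:215,150:235,::-1],None,fx=6,fy=6,interpolation=cv2.INTER_CUBIC)
cv2.imwrite('pics/c1.png',c1);cv2.imwrite('pics/c2.png',c2)
s=np.load('scene0.npz')['i']
cv2.imwrite('pics/c3.png',cv2.resize(s[150:220,160:260,::-1],None,fx=8,fy=8,interpolation=cv2.INTER_CUBIC))
cv2.imwrite('pics/c4.png',cv2.resize(s[140:245,275:395,::-1],None,fx=6,fy=5.5,interpolation=cv2.INTER_CUBIC))
E
```

```text
(no output)
```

View pics/c1.png

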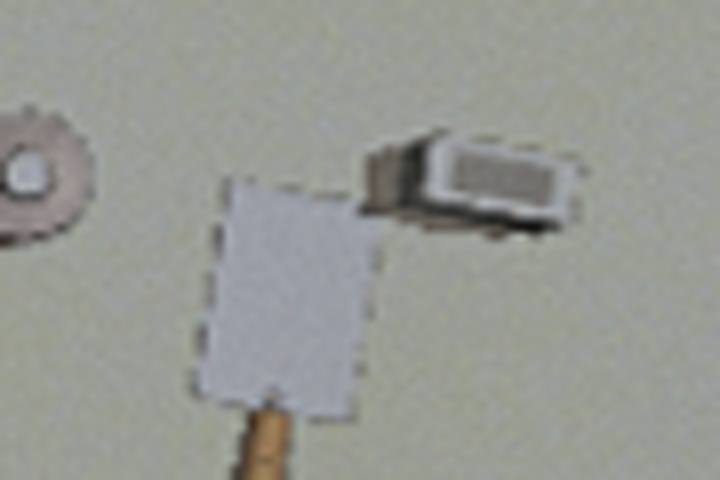

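View pics/c2.png

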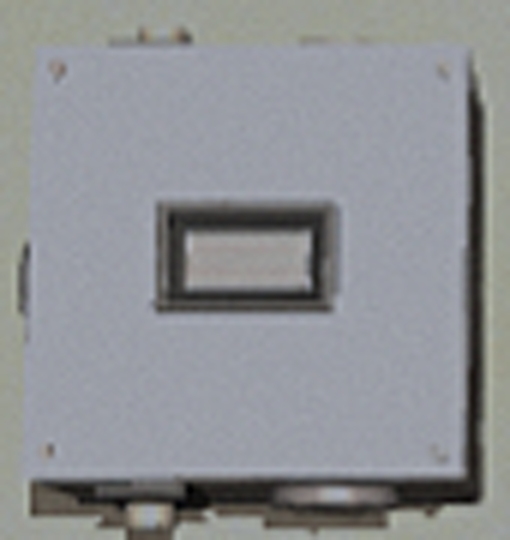

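View pics/c3.png

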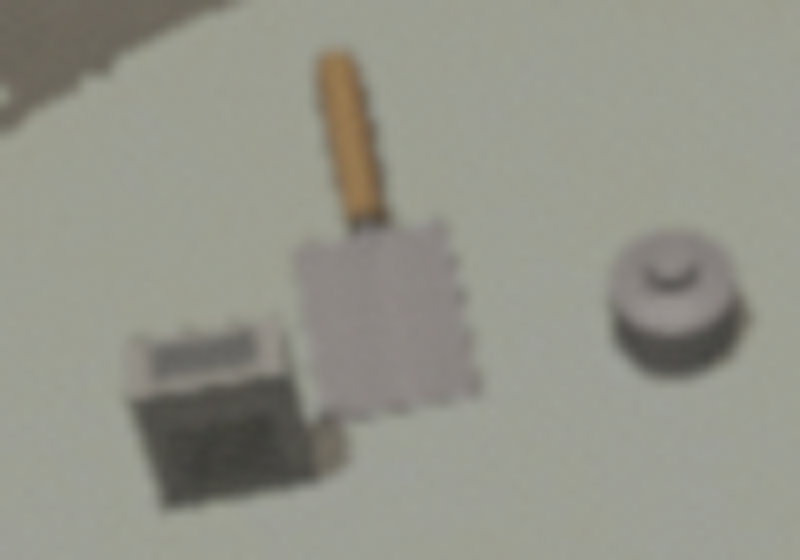

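View pics/c4.png

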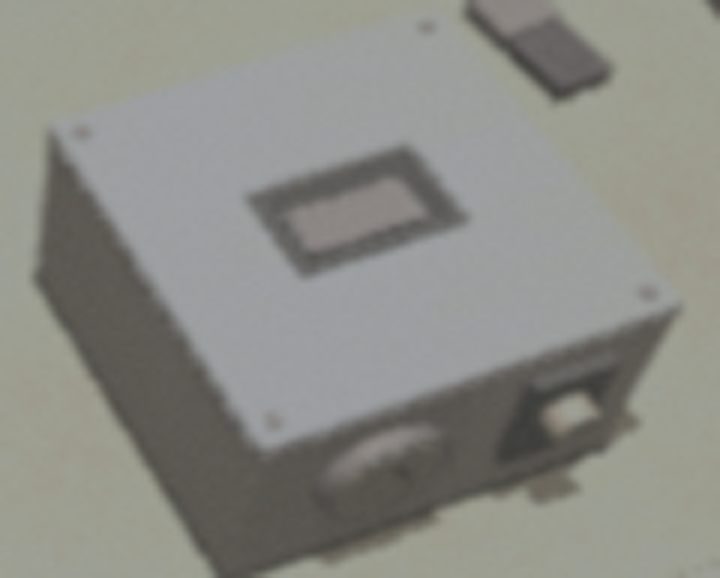

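```bash
python3 - <<'E'
from h import *
def L(n): d=np.load(n+'0.npz');return d['K'],d['D'],d['R'],d['t']
T,S=L('top'),L('scene')
def px(p,sx,sy,o): p=np.array(p,float);return np.c_[(p[:,0]+.5)/sx-.5+o[0],(p[:,1]+.5)/sy-.5+o[1]]
def show(n,P):
    print(n,P[:,:2].round(4).tolist(),'c',P.mean(0).round(4)); 
    e=np.roll(P,-1,0)-P; print(' len',np.linalg.norm(e,axis=1).round(4),'ang',np.degrees(np.arctan2(e[:,1],e[:,0])).round(1))
show('top cart',ray(px([(432,133),(580,157),(560,222),(430,195)],8,8,(260,200)),*T,.08))
show('scn cart',ray(px([(130,335),(275,318),(292,376),(135,400)],8,8,(160,150)),*S,.08))
show('top cart scn foot', ray(px([(165,508),(318,480)],8,8,(160,150)),*S,0))
show('top rim',ray(px([(157,203),(335,205),(332,310),(157,310)],6,6,(150,125)),*T,.15))
show('scn rim',ray(px([(247,196),(410,147),(468,217),(305,277)],6,5.5,(275,140)),*S,.15))
show('top deck',ray(px([(36,45),(468,48),(468,472),(25,475)],6,6,(150,125)),*T,.146))
show('scn deck',ray(px([(52,128),(430,10),(680,308),(262,447)],6,5.5,(275,140)),*S,.146))
E
```

```text
top cart [[0.4685, -0.2434], [0.4605, -0.3013], [0.4351, -0.2936], [0.4444, -0.2428]] c [ 0.4521 -0.2703  0.08  ]
 len [0.0584 0.0266 0.0516 0.0242] ang [-97.9 163.1  79.6  -1.4]
scn cart [[0.4344, -0.295], [0.4465, -0.2427], [0.4743, -0.244], [0.4636, -0.3004]] c [ 0.4547 -0.2705  0.08  ]
 len [0.0537 0.0278 0.0574 0.0297] ang [  76.9   -2.7 -100.8  169.4]
top cart scn foot [[0.4599, -0.3022], [0.4693, -0.2433]] c [ 0.4646 -0.2727  0.    ]
 len [0.0597 0.0597] ang [ 80.9 -99.1]
top rim [[0.6271, 0.182], [0.6281, 0.0924], [0.5749, 0.0918], [0.5727, 0.1793]] c [0.6007 0.1364 0.15  ]
 len [0.0895 0.0533 0.0875 0.0544] ang [ -89.3 -179.3   91.4    2.8]
scn rim [[0.5775, 0.0897], [0.5771, 0.1781], [0.6279, 0.1808], [0.6335, 0.0914]] c [0.604 0.135 0.15 ]
 len [0.0884 0.0509 0.0896 0.0561] ang [  90.3    3.   -86.4 -178.3]
top deck [[0.7083, 0.2487], [0.7116, 0.0287], [0.4959, 0.0216], [0.4888, 0.242]] c [0.6011 0.1353 0.146 ]
 len [0.22   0.2157 0.2205 0.2196] ang [ -89.1 -178.1   91.9    1.8]
scn deck [[0.4988, 0.0233], [0.4914, 0.2385], [0.7111, 0.2446], [0.713, 0.0291]] c [0.6036 0.1339 0.146 ]
 len [0.2154 0.2197 0.2154 0.2143] ang [  92.     1.6  -89.5 -178.4]
```

```bash
cat > unit.py <<'E'
from h import *
def fit(n,i,K,D,R,t):
    # deck: bluish white bright
    im=i.astype(int); b=cv2.cvtColor(i,cv2.COLOR_RGB2HSV)
    m=((im[:,:,2]>im[:,:,0]+3)&(im.sum(2)>330)).astype(np.uint8)
    c0=proj([[.6025,.1355,.146]],K,D,R,t)[0].astype(int)
    m=cv2.morphologyEx(m,cv2.MORPH_OPEN,np.ones((3,3)))
    nl,lab,st,_=cv2.connectedComponentsWithStats(m)
    # component covering most of a window
    w=lab[c0[1]-40:c0[1]+40,c0[0]-40:c0[0]+40]; k=np.bincount(w[w>0]).argmax()
    mm=(lab==k).astype(np.uint8); cs=max(cv2.findContours(mm,0,1)[0],key=cv2.contourArea)
    P=ray(cs.reshape(-1,2),K,D,R,t,.146)[:,:2]
    r=cv2.minAreaRect((P*1000).astype(np.float32)); print(n,'deck',r, st[k])
    # rim: dark ring inside
    hole=cv2.drawContours(np.zeros_like(mm),[cs],-1,1,-1)-mm
    hs=max(cv2.findContours(hole,0,1)[0],key=cv2.contourArea)
    P=ray(hs.reshape(-1,2),K,D,R,t,.15)[:,:2]
    print(n,'rim',cv2.minAreaRect((P*1000).astype(np.float32)))
if __name__=='__main__':
  for n in ('top','scene'):
    d=np.load(n+'0.npz'); fit(n,d['i'],d['K'],d['D'],d['R'],d['t'])
    print(d['i'][168,160],d['i'][168,190] )
  o=ctrl.get_obs()
  from scipy.spatial.transform import Rotation as Ro
  Rt=Ro.from_euler('xyz',o['eef_rot']); print(Rt.as_matrix().round(3))
  Rt.as_matrix()
E
python3 unit.py
```

```text
top deck ((600.9744262695312, 136.78489685058594), (220.3850555419922, 221.2036895751953), 1.4696251153945923) [ 153  132   75   73 4726]
top rim ((601.9628295898438, 136.40234375), (54.86363220214844, 88.26415252685547), 1.3929359912872314)
[155 160 169] [153 153 153]
scene deck ((667.95263671875, 85.18254089355469), (104.83780670166016, 95.03548431396484), 82.95372772216797) [306 187  41  31 729]
scene rim ((699.3402709960938, 79.54251861572266), (0.0, 0.0), 0.0)
[156 158 144] [155 157 144]
[[-0.     0.443 -0.897]
 [ 0.001 -0.897 -0.443]
 [-1.    -0.001 -0.   ]]
```

>>> play_rows(
  deltas=[
    [[0,-10.7,-28.7,0,0,0,76],[0,-10.7,-28.7,0,0,0,76],[0,-10.7,-28.7,0,0,0,76],[0,-10.7,-28.7,0,0,0,76],[0,-10.7,-28.7,0,0,0,76],[0,-10.7,-28.7,0,0,0,76],[0,-10.7,-28.7,0,0,0,76],[0,-10.7,-28.7,0,0,0,76],[0,-10.7,-28.7,0,0,0,76],[0,-10.7,-28.7,0,0,0,76]],
  ],
)

```text
time_s: 1.1
ee_pos: [0.4541, -0.269, 0.2052]
eef_rot: [-1.051, 1.57, 2.549]
force: [0.5, -0.4, 0.3]
grip_width: 0.0763
```

>>> play_rows(
  deltas=[
    [[0,0,0,0.125,0,0,76],[0,0,0,0.125,0,0,76],[0,0,0,0.125,0,0,76],[0,0,0,0.125,0,0,76],[0,0,0,0.125,0,0,76],[0,0,0,0,0,0,76],[0,0,0,0,0,0,76]],
  ],
)

```text
time_s: 1.8
ee_pos: [0.4534, -0.27, 0.2052]
eef_rot: [-0.469, 1.57, 2.51]
force: [-0.1, 0.2, -0.3]
grip_width: 0.076
```

```bash
cat > st.py <<'E'
from h import *
from scipy.spatial.transform import Rotation as Ro
import sys
def st():
    o=ctrl.get_obs(); M=Ro.from_euler('xyz',o['eef_rot']).as_matrix()
    print(o['time_s'],o['ee_pos'].round(4),'F',o['force'].round(2),'w',round(o['grip_width'],4),'yang',np.degrees(np.arctan2(M[1,1],M[0,1])).round(2),'x',M[:,0].round(4),'q',o['qpos'].round(2))
    return o,M
def to(g):
    o,M=st(); print('tool mm',(M.T@(np.array(g)-o['ee_pos'])*1000).round(1))
if __name__=='__main__':
    to(eval(sys.argv[1])) if len(sys.argv)>1 else st()
E
python3 st.py "(.4535,-.2705,.058)"
python3 - <<'E'
from h import *
for n in ('scene','top'):
    i,K,D,R,t=cam(n); np.savez(n+'1.npz',i=i,K=K,D=D,R=R,t=t)
    c=proj([[.4535,-.2705,.08]],K,D,R,t)[0].astype(int);print(n,c)
    cv2.imwrite(f'pics/{n}1.png',cv2.resize(i[c[1]-50:c[1]+50,c[0]-60:c[0]+60,::-1],None,fx=6,fy=6,interpolation=cv2.INTER_CUBIC))
E
```

```text
1.8 [ 0.4534 -0.27    0.2052] F [-0.07  0.19 -0.26] w 0.076 yang -99.31 x [-4.e-04  3.e-04 -1.e+00] q [-0.61  0.25  1.58  0.    1.31  1.13]
tool mm [147.2   0.5  -0.2]
scene [185 193]
top [322 221]
```

View pics/scene1.png

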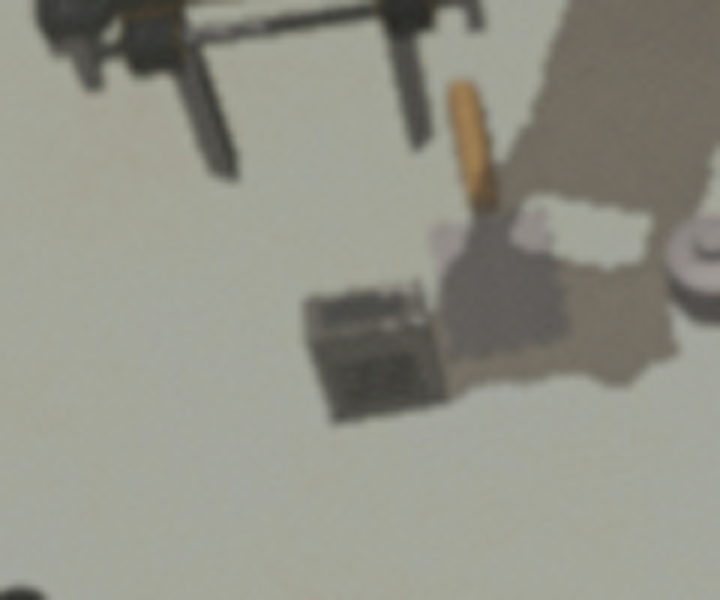

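>>> play_rows(
  deltas=[
    [[23,0,0,0,0,0,76],[23,0,0,0,0,0,76],[23,0,0,0,0,0,76],[23,0,0,0,0,0,76],[18,0,0,0,0,0,76],[0,0,0,0,0,0,76],[0,0,0,0,0,0,76]],
  ],
)

```text
time_s: 2.6
ee_pos: [0.4536, -0.2702, 0.096]
eef_rot: [2.815, 1.571, -0.492]
force: [-0.8, -1.6, 0.6]
grip_width: 0.076
```

```bash
python3 st.py "(.4535,-.2705,.058)"
python3 - <<'E'
from h import *
for n in ('scene','top'):
    i,K,D,R,t=cam(n)
    c=proj([[.4535,-.2705,.08]],K,D,R,t)[0].astype(int);print(n,c)
    cv2.imwrite(f'pics/{n}2.png',cv2.resize(i[c[1]-50:c[1]+50,c[0]-60:c[0]+60,::-1],None,fx=6,fy=6,interpolation=cv2.INTER_CUBIC))
E
```

```text
2.6 [ 0.4536 -0.2702  0.096 ] F [-0.76 -1.63  0.63] w 0.076 yang -99.46 x [ 1.e-04 -0.e+00 -1.e+00] q [-0.61  0.37  1.7   0.    1.07  1.13]
tool mm [38.   0.3  0.1]
scene [185 193]
top [322 221]
```

View pics/scene2.png

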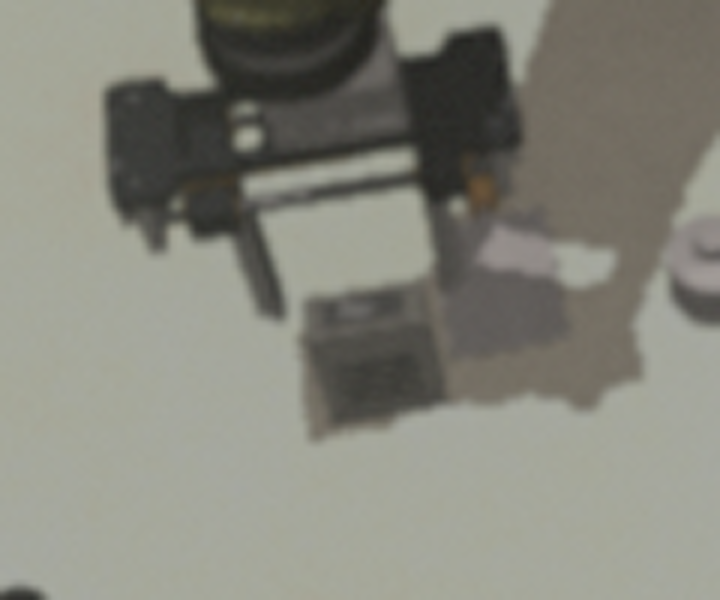

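View pics/top2.png

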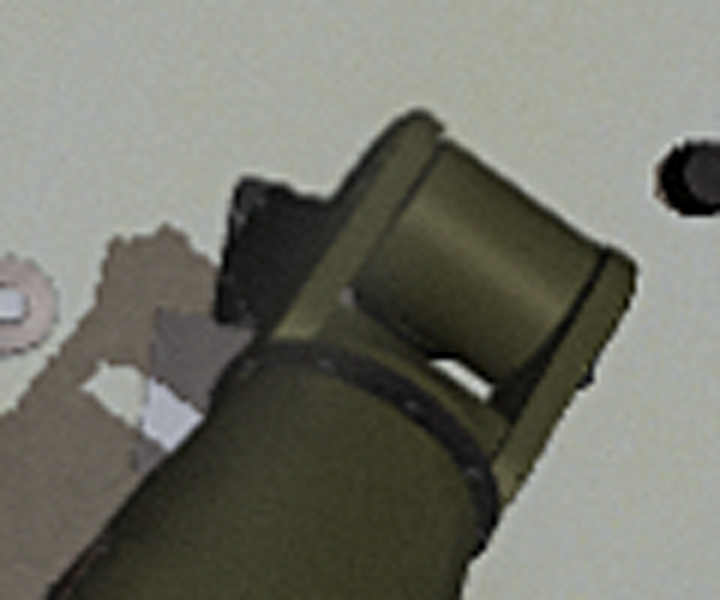

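>>> play_rows(
  deltas=[
    [[10,0,0,0,0,0,76],[10,0,0,0,0,0,76],[10,0,0,0,0,0,76],[8,0,0,0,0,0,76],[0,0,0,0,0,0,76],[0,0,0,0,0,0,50],[0,0,0,0,0,0,50],[0,0,0,0,0,0,50],[0,0,0,0,0,0,50],[0,0,0,0,0,0,50]],
  ],
  grip_force=25,
)

```text
time_s: 3.7
ee_pos: [0.4538, -0.2704, 0.0579]
eef_rot: [2.581, 1.57, -0.727]
force: [0.1, -1.8, 2.6]
grip_width: 0.06
```

```bash
python3 st.py "(.4535,-.2705,.058)"
python3 - <<'E'
from h import *
for n in ('scene',):
    i,K,D,R,t=cam(n)
    c=proj([[.4535,-.2705,.08]],K,D,R,t)[0].astype(int);print(n,c)
    cv2.imwrite(f'pics/{n}3.png',cv2.resize(i[c[1]-50:c[1]+50,c[0]-60:c[0]+60,::-1],None,fx=6,fy=6,interpolation=cv2.INTER_CUBIC))
E
```

```text
3.7 [ 0.4538 -0.2704  0.0579] F [ 0.05 -1.75  2.57] w 0.06 yang -99.52 x [ 8.e-04 -7.e-04 -1.e+00] q [-0.61  0.42  1.73 -0.    0.99  1.13]
tool mm [-0.1  0.2  0.2]
scene [185 193]
```

View pics/scene3.png

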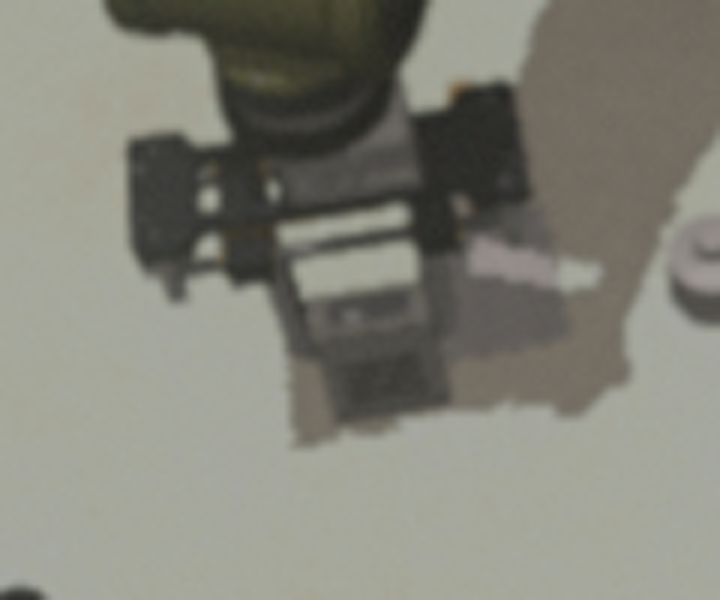

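>>> play_rows(
  deltas=[
    [[-8,0,0,0,0,0,50],[-20,0,0,0,0,0,50],[-25,0,0,0,0,0,50],[-25,0,0,0,0,0,50],[-25,0,0,0,0,0,50],[-25,0,0,0,0,0,50],[-25,0,0,0,0,0,50],[-20,0,0,0,0,0,50],[-12,0,0,0,0,0,50],[0,0,0,0,0,0,50]],
  ],
)

```text
time_s: 4.75
ee_pos: [0.4538, -0.2701, 0.2437]
eef_rot: [2.764, 1.569, -0.544]
force: [-0.1, -0.7, -2.1]
grip_width: 0.0599
```

```bash
python3 st.py "(.6025,.1356,.243)"
```

```text
4.75 [ 0.4538 -0.2701  0.2437] F [-0.14 -0.7  -2.11] w 0.0599 yang -99.52 x [ 0.0017 -0.001  -1.    ] q [-0.61  0.22  1.53  0.    1.39  1.13]
tool mm [   0.6 -424.8  -79.6]
```

>>> play_rows(
  deltas=[
    [[0,-15,-2.8,0,0,0,50],[0,-30,-5.6,0,0,0,50],[0,-35,-6.6,0,0,0,50],[0,-35,-6.6,0,0,0,50],[0,-35,-6.6,0,0,0,50],[0,-35,-6.6,0,0,0,50],[0,-35,-6.6,0,0,0,50],[0,-35,-6.6,0,0,0,50],[0,-35,-6.6,0,0,0,50],[0,-35,-6.6,0,0,0,50]],
  ],
)

```text
time_s: 5.75
ee_pos: [0.5673, 0.0427, 0.241]
eef_rot: [0.102, 1.569, 3.078]
force: [0.5, 0.5, -2.2]
grip_width: 0.0602
```

>>> play_rows(
  deltas=[
    [[0,-35,-6.6,0,0,0,50],[0,-30,-5.6,0,0,0,50],[0,-20,-3.7,0,0,0,50],[0,-15,-2.8,0,0,0,50],[0,0,0,-0.1,0,0,50],[0,0,0,-0.09,0,0,50],[0,0,0,0,0,0,50],[0,0,0,0,0,0,50]],
  ],
)

```text
time_s: 6.55
ee_pos: [0.6024, 0.1359, 0.2419]
eef_rot: [0.111, 1.57, -3.009]
force: [0.4, -0.2, -2.1]
grip_width: 0.0597
```

```bash
python3 st.py "(.6025,.1356,.225)"
python3 - <<'E'
from h import *
for n in ('scene','top'):
    i,K,D,R,t=cam(n); np.savez(n+'4.npz',i=i,K=K,D=D,R=R,t=t)
    c=proj([[.6025,.1356,.15]],K,D,R,t)[0].astype(int);print(n,c)
    cv2.imwrite(f'pics/{n}4.png',cv2.resize(i[c[1]-50:c[1]+50,c[0]-60:c[0]+60,::-1],None,fx=6,fy=6,interpolation=cv2.INTER_CUBIC))
E
```

```text
6.55 [0.6024 0.1359 0.2419] F [ 0.39 -0.17 -2.12] w 0.0597 yang -88.8 x [-8.e-04 -1.e-04 -1.e+00] q [0.16 0.43 1.26 0.   1.45 1.71]
tool mm [16.9  0.3 -0.1]
scene [334 177]
top [190 166]
```

View pics/scene4.png

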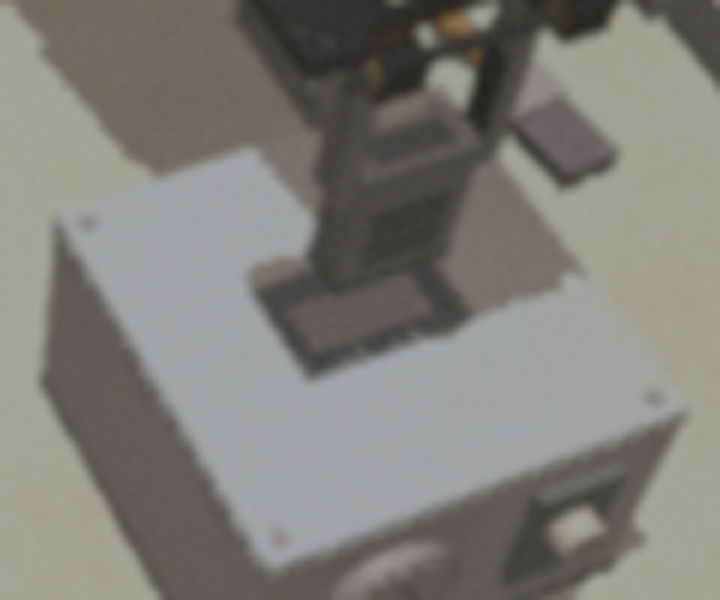

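View pics/top4.png

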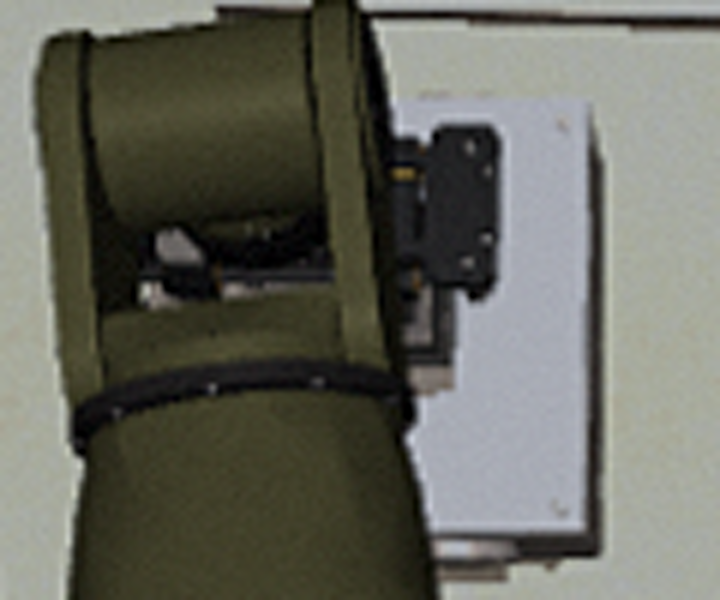

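>>> play_rows(
  deltas=[
    [[7,0,0,0,0,0,50],[10,0,0,0,0,0,50],[8,0,0,0,0,0,50],[3,0,0,0,0,0,50],[0,0,0,0,0,0,50],[0,0,0,0,0,0,50]],
  ],
)

```text
time_s: 7.25
ee_pos: [0.6027, 0.1359, 0.2147]
eef_rot: [-2.882, 1.571, 0.283]
force: [0.5, 0.9, -1.6]
grip_width: 0.0597
```

```bash
python3 st.py "(.6025,.1356,.225)"
python3 - <<'E'
from h import *
o=ctrl.get_obs()
p=o['ee_pos']; a=np.radians(1.3)
ux=np.array([np.cos(a),np.sin(a),0]);uy=np.array([-np.sin(a),np.cos(a),0])
for n in ('scene',):
    i,K,D,R,t=cam(n); np.savez(n+'5.npz',i=i,K=K,D=D,R=R,t=t)
    o=(300,137); c=cv2.resize(i[o[1]:o[1]+75,o[0]:o[0]+90,::-1],None,fx=8,fy=8,interpolation=cv2.INTER_CUBIC)
    cv2.imwrite(f'pics/{n}5.png',c)
    F=p-[0,0,.058]
    pts=[F+13e-3*sx*ux+30e-3*sy*uy for sx,sy in((1,-1),(1,1),(-1,-1))]+[F+[0,0,.08]+13e-3*sx*ux+30e-3*sy*uy for sx,sy in((1,-1),(1,1))]
    print('cart foot +-,++,--, top +-,++',((proj(pts,K,D,R,t)-o+.5)*8-.5).round().tolist())
    P=np.array([.6025,.1356,.15])
    print('rim',((proj([P+28e-3*sx*ux+45e-3*sy*uy for sx,sy in((1,-1),(1,1),(-1,1),(-1,-1))],K,D,R,t)-o+.5)*8-.5).round().tolist())
E
```

```text
7.25 [0.6027 0.1359 0.2147] F [ 0.54  0.94 -1.59] w 0.0597 yang -88.64 x [ 3.e-04  1.e-04 -1.e+00] q [0.16 0.45 1.3  0.   1.39 1.71]
tool mm [-10.3   0.3   0.2]
cart foot +-,++,--, top +-,++ [[225.0, 366.0], [374.0, 313.0], [189.0, 312.0], [263.0, 221.0], [422.0, 166.0]]
rim [[204.0, 423.0], [428.0, 343.0], [346.0, 230.0], [128.0, 305.0]]
```

View pics/scene5.png

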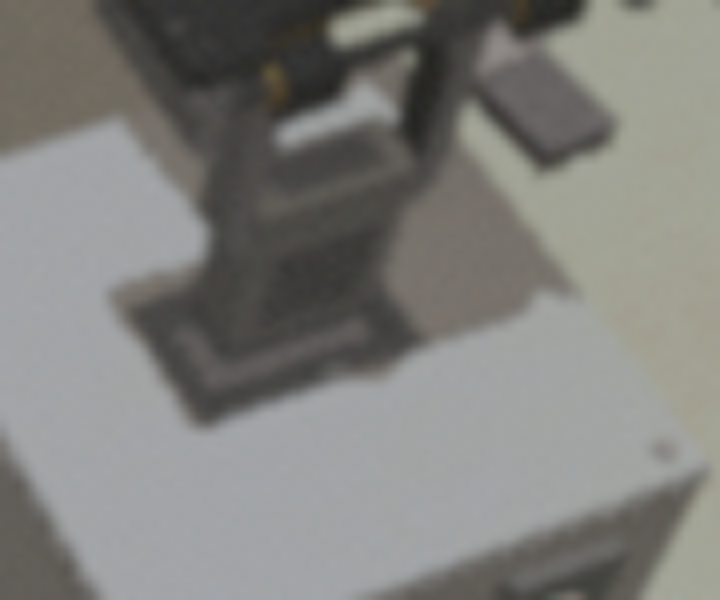

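>>> play_rows(
  deltas=[
    [[3,0,0,0,0,0,50],[3,0,0,0,0,0,50],[3,0,0,0,0,0,50],[3,0,0,0,0,0,50],[2,0,0,0,0,0,50],[0,0,0,0,0,0,50]],
  ],
)

```text
time_s: 7.9
ee_pos: [0.6026, 0.1358, 0.2002]
eef_rot: [0.039, 1.571, -3.079]
force: [-0.5, 0.3, -1.5]
grip_width: 0.0599
```

>>> play_rows(
  deltas=[
    [[2,0,0,0,0,0,50],[2,0,0,0,0,0,50],[2,0,0,0,0,0,50],[2,0,0,0,0,0,50],[2,0,0,0,0,0,50],[0,0,0,0,0,0,50]],
  ],
)

```text
time_s: 8.5
ee_pos: [0.6023, 0.1358, 0.1897]
eef_rot: [0.073, 1.569, -3.045]
force: [-3.2, -0.5, -2.4]
grip_width: 0.0598
```

>>> play_rows(
  deltas=[
    [[1,0,0.5,0,0,0,50],[1,0,0.5,0,0,0,50],[1,0,0,0,0,0,50],[1,0,0,0,0,0,50],[0,0,0,0,0,0,50],[0,0,0,0,0,0,50]],
  ],
)

```text
time_s: 9.1
ee_pos: [0.6015, 0.1358, 0.1863]
eef_rot: [0.046, 1.57, -3.072]
force: [-1.6, 0.1, -2.6]
grip_width: 0.0602
```

>>> play_rows(
  deltas=[
    [[2,0,0.5,0,0,0,50],[2,0,0,0,0,0,50],[2,0,0,0,0,0,50],[2,0,0,0,0,0,50],[2,0,0,0,0,0,50],[2,0,0,0,0,0,50],[0,0,0,0,0,0,50]],
  ],
)

```text
time_s: 9.8
ee_pos: [0.601, 0.1358, 0.174]
eef_rot: [0.125, 1.57, -2.993]
force: [-1.1, 0.5, -2.2]
grip_width: 0.0598
```

>>> play_rows(
  deltas=[
    [[2,0,0,0,0,0,50],[2,0,0,0,0,0,50],[2,0,0,0,0,0,50],[2,0,0,0,0,0,50],[2,0,0,0,0,0,50],[2,0,0,0,0,0,50],[2,0,0,0,0,0,50],[2,0,0,0,0,0,50],[0,0,0,0,0,0,50],[0,0,0,0,0,0,50]],
  ],
)

```text
time_s: 10.8
ee_pos: [0.6011, 0.1358, 0.1583]
eef_rot: [0.163, 1.571, -2.955]
force: [-1.0, -0.1, -2.7]
grip_width: 0.0598
```

```bash
python3 st.py
python3 - <<'E'
from h import *
i,K,D,R,t=cam('scene')
o=(300,137); cv2.imwrite('pics/scene6.png',cv2.resize(i[o[1]:o[1]+75,o[0]:o[0]+90,::-1],None,fx=8,fy=8,interpolation=cv2.INTER_CUBIC))
E
```

```text
10.8 [0.6011 0.1358 0.1583] F [-1.05 -0.11 -2.75] w 0.0598 yang -88.64 x [-3.e-04 -0.e+00 -1.e+00] q [ 0.16  0.49  1.38 -0.    1.28  1.71]
```

View pics/scene6.png

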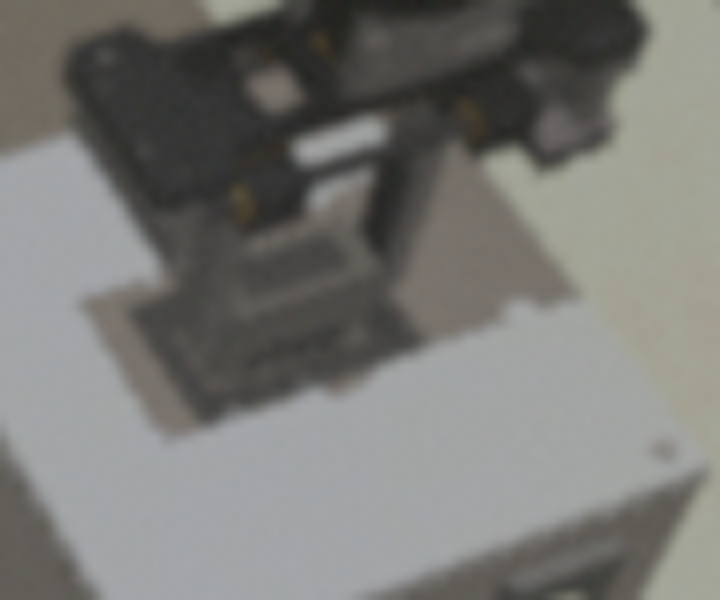

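>>> play_rows(
  deltas=[
    [[1,0,0,0,0,0,50],[1,0,0,0,0,0,50],[1,0,0,0,0,0,50],[0.5,0,0,0,0,0,50],[0,0,0,0,0,0,50],[0,0,0,0,0,0,50]],
  ],
)

```text
time_s: 11.45
ee_pos: [0.6011, 0.1358, 0.1549]
eef_rot: [-0.138, 1.571, 3.027]
force: [-0.7, -0.4, -2.1]
grip_width: 0.0599
```

>>> play_rows(
  deltas=[
    [[0.5,0,0,0,0,0,50],[0.5,0,0,0,0,0,50],[0.5,0,0,0,0,0,50],[0,0,0,0,0,0,50],[0,0,0,0,0,0,50]],
  ],
)

```text
time_s: 11.95
ee_pos: [0.6011, 0.1358, 0.1535]
eef_rot: [-3.06, 1.571, 0.105]
force: [-1.4, -0.8, 2.3]
grip_width: 0.0599
```

>>> play_rows(
  deltas=[
    [[0,0,0,0,0,0,64],[0,0,0,0,0,0,70],[0,0,0,0,0,0,72],[-5,0,0,0,0,0,72],[-10,0,0,0,0,0,72],[-15,0,0,0,0,0,72],[-15,0,0,0,0,0,72],[0,0,0,0,0,0,72],[0,0,0,0,0,0,72]],
  ],
)

```text
time_s: 12.85
ee_pos: [0.6012, 0.1358, 0.1989]
eef_rot: [-3.007, 1.57, 0.158]
force: [0.6, -0.2, -0.0]
grip_width: 0.0721
```

```bash
python3 st.py
python3 - <<'E'
from h import *
i,K,D,R,t=cam('scene')
o=(300,137); cv2.imwrite('pics/scene7.png',cv2.resize(i[o[1]:o[1]+75,o[0]:o[0]+90,::-1],None,fx=8,fy=8,interpolation=cv2.INTER_CUBIC))
E
```

```text
12.85 [0.6012 0.1358 0.1989] F [ 0.63 -0.24 -0.02] w 0.0721 yang -88.64 x [ 9.e-04  1.e-04 -1.e+00] q [ 0.16  0.45  1.33 -0.    1.36  1.71]
```

View pics/scene7.png

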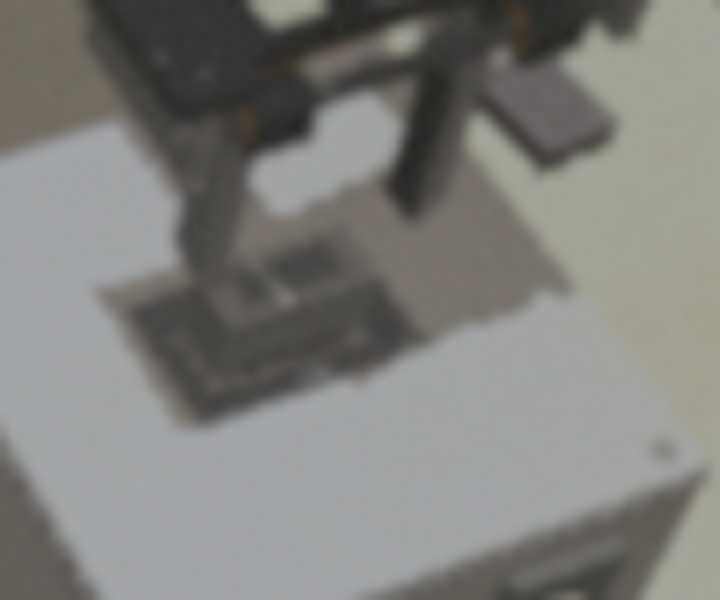

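>>> play_rows(
  deltas=[
    [[0,0,0,0,0,0,0],[0,0,0,0,0,0,0],[0,0,0,0,0,0,0],[0,0,0,0,0,0,0],[0,0,0,0,0,0,0],[0,0,0,0,0,0,0],[5,0,0,0,0,0,0],[5,0,0,0,0,0,0],[5,0,0,0,0,0,0],[0,0,0,0,0,0,0]],
  ],
)

```text
time_s: 13.9
ee_pos: [0.6008, 0.1357, 0.1823]
eef_rot: [0.128, 1.569, -2.99]
force: [-0.5, 0.7, 0.6]
grip_width: 0.0006
```

>>> play_rows(
  deltas=[
    [[2,0,0,0,0,0,0],[2,0,0,0,0,0,0],[2,0,0,0,0,0,0],[2,0,0,0,0,0,0],[2,0,0,0,0,0,0],[2,0,0,0,0,0,0],[2,0,0,0,0,0,0],[0,0,0,0,0,0,0]],
  ],
)

```text
time_s: 14.7
ee_pos: [0.6011, 0.1358, 0.1692]
eef_rot: [0.122, 1.571, -2.996]
force: [-0.5, 0.3, 0.0]
grip_width: 0.0004
```

```bash
python3 st.py
python3 - <<'E'
from h import *
i,K,D,R,t=cam('scene')
o=(300,137); cv2.imwrite('pics/scene8.png',cv2.resize(i[o[1]:o[1]+75,o[0]:o[0]+90,::-1],None,fx=8,fy=8,interpolation=cv2.INTER_CUBIC))
E
```

```text
14.7 [0.6011 0.1358 0.1692] F [-0.45  0.29  0.01] w 0.0004 yang -88.64 x [-3.e-04 -0.e+00 -1.e+00] q [0.16 0.48 1.36 0.   1.3  1.71]
```

View pics/scene8.png

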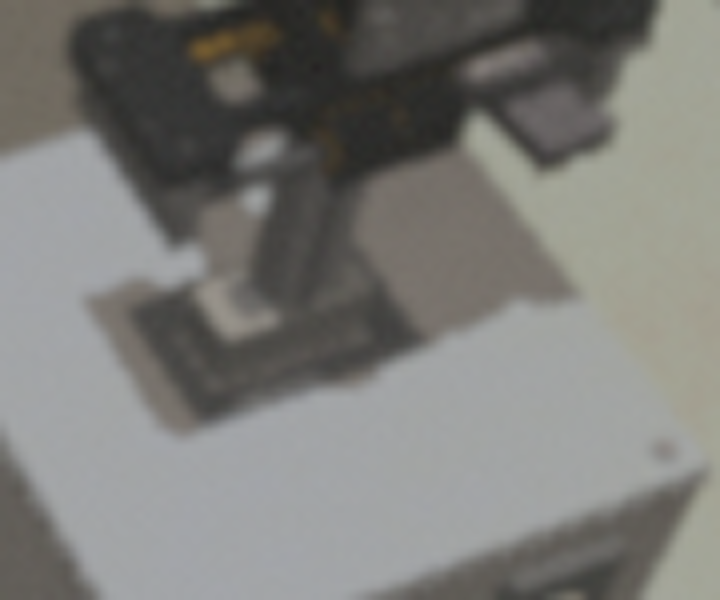

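>>> play_rows(
  deltas=[
    [[2,0,0,0,0,0,0],[2,0,0,0,0,0,0],[2,0,0,0,0,0,0],[2,0,0,0,0,0,0],[2,0,0,0,0,0,0],[2,0,0,0,0,0,0],[2,0,0,0,0,0,0],[2,0,0,0,0,0,0],[2,0,0,0,0,0,0],[2,0,0,0,0,0,0]],
  ],
)

```text
time_s: 15.75
ee_pos: [0.6011, 0.1358, 0.1493]
eef_rot: [2.384, 1.571, -0.734]
force: [-0.9, -0.2, 3.7]
grip_width: 0.0008
```

>>> play_rows(
  deltas=[
    [[2,0,0,0,0,0,0],[2,0,0,0,0,0,0],[2,0,0,0,0,0,0],[2,0,0,0,0,0,0],[2,0,0,0,0,0,0],[2,0,0,0,0,0,0],[2,0,0,0,0,0,0],[0,0,0,0,0,0,0]],
  ],
)

```text
time_s: 16.55
ee_pos: [0.601, 0.1358, 0.135]
eef_rot: [0.103, 1.57, -3.015]
force: [-0.2, 0.4, 0.3]
grip_width: 0.0008
```

```bash
python3 st.py
python3 - <<'E'
from h import *
i,K,D,R,t=cam('scene')
o=(300,137); cv2.imwrite('pics/scene9.png',cv2.resize(i[o[1]:o[1]+75,o[0]:o[0]+90,::-1],None,fx=8,fy=8,interpolation=cv2.INTER_CUBIC))
E
```

```text
16.55 [0.601  0.1358 0.135 ] F [-0.2   0.41  0.3 ] w 0.0008 yang -88.64 x [-6.e-04 -1.e-04 -1.e+00] q [0.16 0.51 1.4  0.   1.24 1.71]
```

View pics/scene9.png

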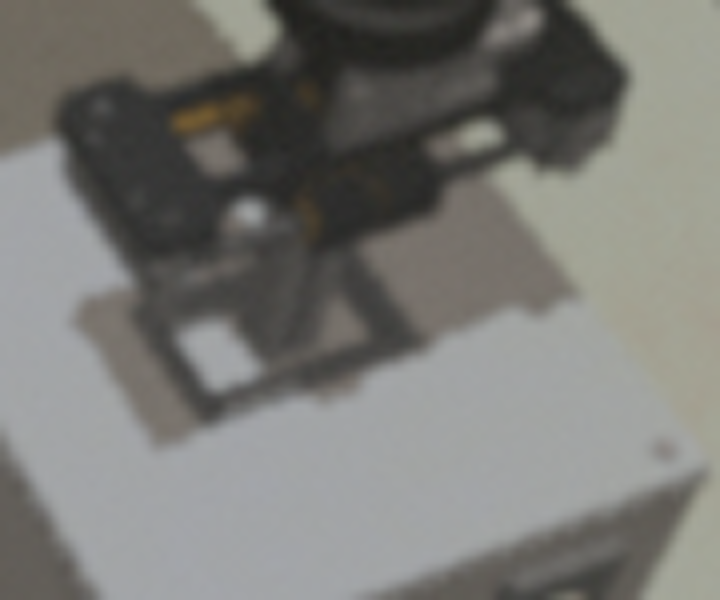

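>>> play_rows(
  deltas=[
    [[2,0,0,0,0,0,0],[2,0,0,0,0,0,0],[2,0,0,0,0,0,0],[2,0,0,0,0,0,0],[2,0,0,0,0,0,0],[2,0,0,0,0,0,0],[2,0,0,0,0,0,0],[2,0,0,0,0,0,0],[1,0,0,0,0,0,0]],
  ],
)

```text
time_s: 17.5
ee_pos: [0.6011, 0.1358, 0.1182]
eef_rot: [0.059, 1.571, -3.059]
force: [0.2, 0.0, 2.4]
grip_width: 0.0006
```

>>> play_rows(
  deltas=[
    [[1,0,0,0,0,0,0],[1,0,0,0,0,0,0],[1,0,0,0,0,0,0],[1,0,0,0,0,0,0],[1,0,0,0,0,0,0]],
  ],
)

```text
time_s: 18.0
ee_pos: [0.6011, 0.1358, 0.1134]
eef_rot: [-2.907, 1.571, 0.259]
force: [0.1, 0.7, 3.4]
grip_width: 0.0006
```

>>> play_rows(
  deltas=[
    [[1,0,0,0,0,0,0],[1,0,0,0,0,0,0],[0,0,0,0,0,0,0]],
  ],
)

```text
time_s: 18.3
ee_pos: [0.601, 0.1358, 0.1112]
eef_rot: [0.004, 1.57, -3.113]
force: [-0.2, -0.1, 2.5]
grip_width: 0.0004
```

>>> play_rows(
  deltas=[
    [[1,0,0,0,0,0,0],[1,0,0,0,0,0,0],[0,0,0,0,0,0,0]],
  ],
)

```text
time_s: 18.6
ee_pos: [0.601, 0.1358, 0.1093]
eef_rot: [0.084, 1.571, -3.034]
force: [-0.6, 0.3, 1.7]
grip_width: 0.0002
```

>>> play_rows(
  deltas=[
    [[1,0,0,0,0,0,0],[1,0,0,0,0,0,0],[0,0,0,0,0,0,0]],
  ],
)

```text
time_s: 18.9
ee_pos: [0.6013, 0.1358, 0.1078]
eef_rot: [-3.048, 1.57, 0.117]
force: [-0.2, 0.6, 5.8]
grip_width: 0.001
```

>>> play_rows(
  deltas=[
    [[1,0,0,0,0,0,0],[0.5,0,0,0,0,0,0],[0,0,0,0,0,0,0]],
  ],
)

```text
time_s: 19.2
ee_pos: [0.6015, 0.1359, 0.1068]
eef_rot: [-3.009, 1.569, 0.157]
force: [-1.1, -1.2, 9.0]
grip_width: 0.0003
```

>>> play_rows(
  deltas=[
    [[1,0,0,0,0,0,0],[0.5,0,0,0,0,0,0],[0,0,0,0,0,0,0]],
  ],
)

```text
time_s: 19.5
ee_pos: [0.6018, 0.1359, 0.1057]
eef_rot: [-3.021, 1.569, 0.145]
force: [-1.4, 0.3, 12.5]
grip_width: 0.0007
```

>>> play_rows(
  deltas=[
    [[1,0,0,0,0,0,0],[0.5,0,0,0,0,0,0],[0,0,0,0,0,0,0]],
  ],
)

```text
time_s: 19.8
ee_pos: [0.602, 0.1359, 0.1047]
eef_rot: [-3.02, 1.568, 0.145]
force: [-2.9, -1.2, 15.7]
grip_width: -0.0
```

>>> play_rows(
  deltas=[
    [[0.5,0,0,0,0,0,0],[0.5,0,0,0,0,0,0],[0,0,0,0,0,0,0]],
  ],
)

```text
time_s: 20.1
ee_pos: [0.6022, 0.1359, 0.1041]
eef_rot: [-3.018, 1.567, 0.147]
force: [-1.6, -1.3, 16.6]
grip_width: 0.0004
```

>>> play_rows(
  deltas=[
    [[0.5,0,0,0,0,0,0],[0,0,0,0,0,0,0],[0,0,0,0,0,0,0]],
  ],
)

```text
time_s: 20.4
ee_pos: [0.6023, 0.136, 0.1037]
eef_rot: [-3.019, 1.567, 0.147]
force: [-1.7, 0.2, 18.9]
grip_width: 0.0006
```

>>> play_rows(
  deltas=[
    [[-1,0,0,0,0,0,0],[-2,0,0,0,0,0,0],[-3,0,0,0,0,0,0],[-4,0,0,0,0,0,0],[-5,0,0,0,0,0,0],[-5,0,0,0,0,0,0],[-5,0,0,0,0,0,0],[-5,0,0,0,0,0,0],[-5,0,0,0,0,0,0],[-5,0,0,0,0,0,0]],
  ],
)

```text
time_s: 21.4
ee_pos: [0.6013, 0.1358, 0.142]
eef_rot: [-3.032, 1.57, 0.133]
force: [0.7, 0.1, -0.3]
grip_width: 0.0003
```

>>> play_rows(
  deltas=[
    [[-5,0,0,0,0,0,0],[-10,0,0,0,0,0,0],[-15,0,0,0,0,0,0],[-20,0,0,0,0,0,0],[-20,0,0,0,0,0,0],[-20,0,0,0,0,0,0],[-20,0,0,0,0,0,0],[0,0,0,0,0,0,0]],
  ],
)

```text
time_s: 22.2
ee_pos: [0.602, 0.136, 0.2552]
eef_rot: [-3.0, 1.565, 0.166]
force: [-0.1, -0.9, 0.1]
grip_width: 0.0006
```

>>> play_rows(
  deltas=[
    [[0,30,0,0,0,0,0],[0,30,0,0,0,0,0],[0,30,0,0,0,0,0],[0,30,0,0,0,0,0],[0,30,0,0,0,0,0],[0,30,0,0,0,0,0],[0,30,0,0,0,0,0],[0,0,0,0,0,0,0],[0,0,0,0,0,0,0]],
  ],
)

```text
time_s: 23.1
ee_pos: [0.6059, -0.0743, 0.2509]
eef_rot: [-0.389, 1.57, 2.775]
force: [0.0, 0.4, -1.1]
grip_width: 0.0004
```

```bash
python3 st.py
python3 - <<'E'
from h import *
i,K,D,R,t=cam('scene')
cv2.imwrite('pics/scene10.png',cv2.resize(i[140:245,275:395,::-1],None,fx=6,fy=5.5,interpolation=cv2.INTER_CUBIC))
i,K,D,R,t=cam('top')
cv2.imwrite('pics/top10.png',cv2.resize(i[:,:,::-1],(768,576)))
cv2.imwrite('pics/top10c.png',cv2.resize(i[125:215,150:235,::-1],None,fx=6,fy=6,interpolation=cv2.INTER_CUBIC))
E
```

```text
23.1 [ 0.6059 -0.0743  0.2509] F [ 0.03  0.38 -1.12] w 0.0004 yang -88.69 x [-7.e-04  3.e-04 -1.e+00] q [-0.18  0.41  1.27  0.    1.46  1.37]
```

View pics/scene10.png

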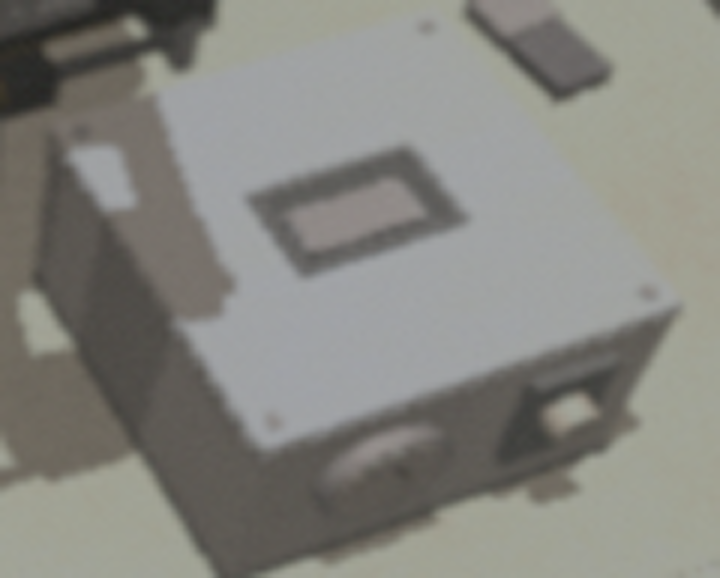

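View pics/top10.png

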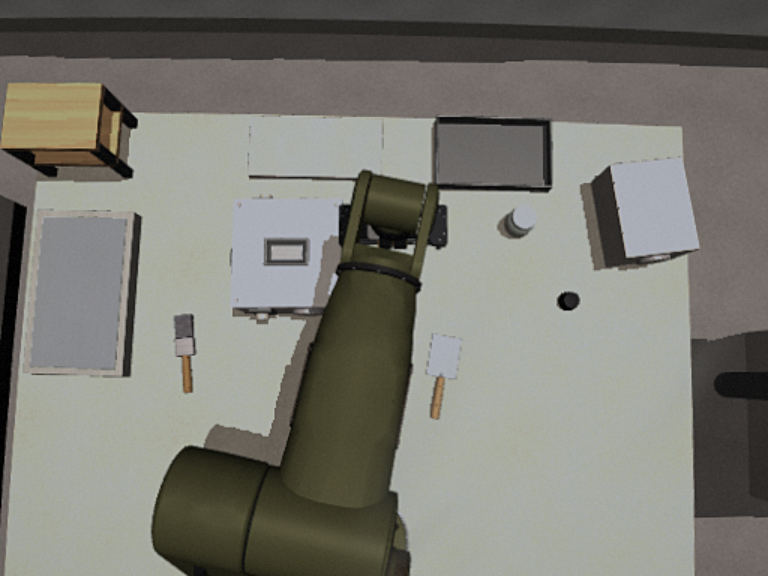

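View pics/top10c.png

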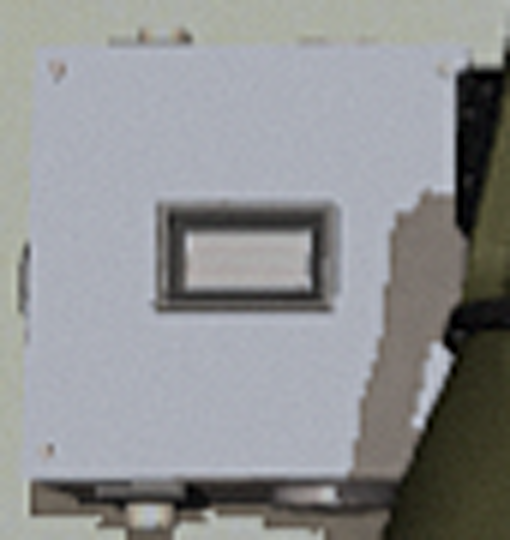

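The flap at scene (355,215) and top (250,260) looks the same as in the first, shut pictures. The arm is clear of everything, and the things visible on the bench are where they were.

```bash
python3 -c "
from station import hand_in
print(hand_in())"
```

```text
the job is handed in; nothing more can be done
None
```

The cartridge is loaded and pressed onto the contact button, the flap is shut above it, and the job is handed in (arm clock about 23 s, limit 58 s).

- **Insertion:** I gripped the cartridge across its 60 mm width and lowered it through the flap into the shaft. Sideways force peaked at about 3 N, so I shifted the tool 1.5 mm toward −x. I let go when the cradle was felt, about 54 mm below the rim.
- **Pressing:** With closed fingers I pushed down and felt the button with the cartridge top about 41 to 42 mm below the rim. From there I pressed about 5 mm further, to a last reading of 18.9 N. That is slightly over the 18 N asked. With the cartridge's own weight it comes to about 21 N on the unit, under the 25 N limit. I could only infer that the button registered, from the force and travel.
- **Last checks:** In both camera views the port looks the same as in the first pictures, with the flap shut. The arm was well clear of everything. The brush, spatula, jar and loupe look unmoved in the top view. The dish and paper weight were hidden behind the arm there, and I did not check them in the other view; the arm never went low near them.
- **Disagreements:** The two cameras differed by about 2 mm on the port's position, so I used the mean. The force reading fluctuated by 1 to 2 N while the cradle was sliding.

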